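# Bring the screw jack up under the microscope stage plate

## Robot

A 6-joint arm with a two-finger parallel gripper is mounted at the origin on the work surface. World frame = base frame: x ahead of the robot, y to its left, z up, the work surface at z = 0. Lengths are in m, angles in rad, forces in N, time in s.
With the tool pointing down it reaches from about 0.35 to 0.725 m from the base axis. Payload 6 kg.
Tool frame: the origin (TCP) lies at the very end of the fingers, on their centre line; the grasp point (between the pads) lies 19 mm behind it; z points along the fingers, y is the direction in which the jaws open and shut (so a half turn about z gives the same grasp; the last joint's range is limited). The gripper opens to 85 mm and grips with 20 to 120 N. Pads are 22 mm wide; open, the fingers measure 114 mm over their backs; the gripper's body (76 mm by 85 mm) begins 54 mm behind the grasp point. The pads swing forward as they close: fully open they stand 13 mm farther back than shut.
Start: joints at [1.659, 0.04, 0.085, 0, -1.615, -0.334], TCP at [0.146, 0.582, 0.231] pointing down, gripper open.
Joint ranges: [-2.56, 2.56], [-1.29, 2.01], [-1.08, 1.49], [-3.29, 1.98], [-2.81, -0.18], [-2.99, 2.99]. Speed limits (rad/s): [2.57, 2.57, 3.01, 3.14, 3.14, 3.14].

## Interface

Orientations are given as a rotation vector (axis times angle).
In Python, from station import manip, ungrasp, gripper_close, planner, vision, workorder gives the robot as it stands. Calls block until the motion is done:
- manip.move_pose(position, orientation): joint-space move of the TCP to a pose.
- manip.move_l(position, rate=0.15, attitude=None): straight line of the TCP; attitude=None keeps the orientation; rate is the mean speed in m/s.
- manip.movej(angles): joint-space move.
- ungrasp() and gripper_close(newtons=None): open the fingers fully, or close them until they stop; newtons is the grip in N (None keeps the last).
- manip.dwell(seconds).
- planner.ik(position, orientation): joint angles nearest the present ones, or None.
- manip.sense(): the state.
- vision.capture(name): name is "scene" or "top"; returns the picture (420x560x3 uint8, blue, green, red); there is no depth.
- vision.camera_model(name): a dict with "fovy" (degrees; the focal length in pixels is half the picture's height over the tangent of half this angle, whatever the lens; pixels are square), "cx", "cy" (the principal point, pixels), "k1" (the pictures are not rectified: a ray, as slopes to the right and down, at radius r is drawn at 1 + k1 r^2 times it, then the intrinsics apply), "position" and "rotation" of the camera in the world. Camera axes: x right, y down, z forward; pixel columns grow to the right and rows downward; lengths in m; the calibration is good to about 2 mm. A picture is of the moment at which its call begins. camera_model takes no time and is no camera call.
A pose or a line that the arm cannot do raises manip.MotionError and nothing moves.
- workorder.finish_job(): hands the job in, once; it reports no verdict.
The state is a dict: "time_s": time; "q": joint angles; "qvel": joint speeds; "joint_torque": joint torques, N m; "ee_pos": TCP position; "eef_rot": TCP orientation; "force": force on the tool from outside, world axes, zero at the start; "ft_torque": the same for the moment, N m; "gripper_width": finger opening in m.
Only numpy, scipy, OpenCV 4.12 (cv2) and the standard library are available. Lean on these libraries where they do the work, as an engineer would, in place of code of your own. Each camera call takes 0.05 s, during which the arm holds its last target. There are 200 camera calls.

## Task

The microscope's stage plate lies loose across the two rails of a small stand, with a screw lab jack under it. Turn that jack's knob to raise its platform until it touches the plate and just takes its weight, lifting the plate by no more than a few millimetres, then let go of the knob. Work the knob only: do not touch the plate or the platform, and leave the spare jack as it is.

Things in the scene. Friction and masses are not known exactly. Their poses are not given: they have to be found in the camera images.
- jack_grip (a point): Grip point of the jack's black bar knob, on its upright axis, 82 mm above the table. Bar 52 mm long (point x), 14 thick (y), top 13 mm above this point, underside 23 below; housing 54 mm across, its top 32 mm below. Clockwise seen from above raises the platform 15 mm per radian; needs 0.12 to 0.2 N m, stays where left. At most 1.4 rad is needed, in one grasp; it stops 2.2 rad from fully down.
- jack_platform: Square aluminium platform of this jack, 100 x 100 x 8 mm, moves only up and down. Origin: centre of its top face, z up, x pointing away from the knob, whose axis is 130 mm off on the robot's side, clear of the plate. Top at 70 mm fully down; at the start it is 10 to 18 mm below the plate's underside.
- stage_plate: Loose black stage plate, 110 (x) x 220 (y) x 10 mm, about 0.35 kg, with a 40 mm round hole in the middle and two steel clips on top. It lies across the two dark steel rails (196 mm apart) of a fixed stand over the jack, its underside 92 mm above the table. Origin: centre of its underside, z up.
- spare_platform: The platform of the spare jack, a twin of the first with a like knob, but with no stand or plate over it; a small white box stands on it. Origin: centre of its top face, z up. To be left alone.
There are look-alikes about, which are no part of the job. Leave any white look-alike of the stage_plate alone.

How it is judged:
At the end, for the whole second after the job is handed in: The jack's platform bears on the underside of the stage plate (contact force over 0.3 N), the plate is raised less than 8 mm above its rails (underside between 89 and 100 mm above the table), level within 0.1 rad, within 20 mm of where it lay, and at rest (contact force between jack_platform and stage_plate above 0.3 N and height (world z) of stage_plate between 0.089 and 0.1 m and angle between stage_plate's own z axis and vertical below 0.1 rad and distance of stage_plate from where it was at the start of the episode below 0.02 m and linear speed of stage_plate below 0.01 m/s); the robot touches nothing.
It fails at once if the plate is lifted more than 15 mm off its rails (height (world z) of stage_plate above 0.107 m).
It fails at once if the robot pushes on the plate or the platform (over 2 N) (contact force between any of the fingers, the arm and stage_plate above 2 N or contact force between any of the fingers, the arm and jack_platform above 2 N).
It fails at once if the spare jack's platform is moved by more than 4 mm (distance of spare_platform from where it was at the start of the episode above 0.004 m).
It also fails if it takes over 35 s, if anything falls off the work surface, if the arm or the gripper's body presses on something with over 40 N, if the wrist force passes 120 N, or if a joint passes its speed limit or range.

## Working session

There is one attempt and no reset: what is moved stays moved. The work goes in short steps, each a Python script; the robot and the scene stay as the last script left them, time stands still between calls to the robot, and variables do not carry over. Pictures are saved under pics/ and viewed, about 8 in all and at most 12, crops included, and the job is handed in when it is done.

```bash
ls; mkdir -p pics
python3 - <<'E'
from station import manip, vision
import cv2
for n in ("scene","top"):
    cv2.imwrite(f"pics/{n}0.png",vision.capture(n)); print(n,vision.camera_model(n))
print(manip.sense())
E
```

```text
pics
scene {'fovy': 56.52066698653663, 'cx': 281.68915027243736, 'cy': 214.34414474608766, 'k1': -0.07906160477550223, 'position': array([0.96143418, 0.87184293, 0.66359832]), 'rotation': array([-0.70932969, -2.44793761,  1.31950779])}
top {'fovy': 49.30949285562159, 'cx': 280.4820561513621, 'cy': 213.57833482217254, 'k1': -0.09380173693015825, 'position': array([0.18734975, 0.10182575, 1.29703539]), 'rotation': array([-2.19738752,  1.99146329, -0.23629095])}
{'time_s': 0.1, 'q': array([ 1.65873668e+00,  4.07417080e-02,  8.39045142e-02, -4.07024626e-04,
       -1.61552507e+00, -3.33666117e-01]), 'qvel': array([-0.00056968, -0.00019488,  0.00154077,  0.00150482, -0.00014487,
        0.00113735]), 'joint_torque': array([-5.05112825e-03, -3.69342899e+01,  3.48281908e+01,  6.95156649e+00,
       -4.54782115e-03,  3.21235646e-06]), 'ee_pos': array([0.14583431, 0.58169093, 0.23038128]), 'eef_rot': array([ 3.11631011e+00, -3.84788813e-01, -1.09844228e-04]), 'force': array([-0.38429195, -0.15517415,  0.15156954]), 'ft_torque': array([ 0.01313986, -0.00729663, -0.0213172 ]), 'gripper_width': 0.08554632843718371}
```

View pics/scene0.png

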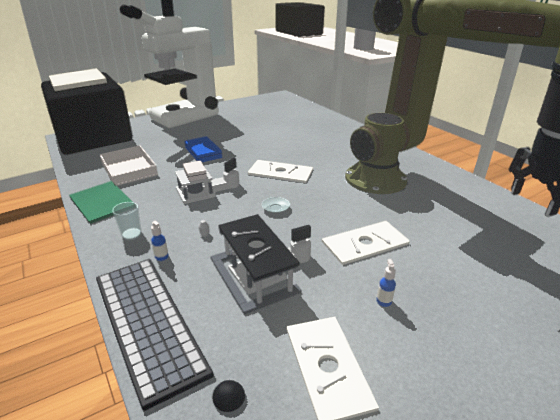

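View pics/top0.png

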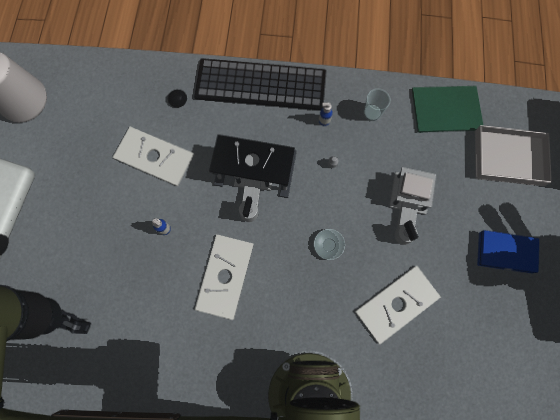

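The scene and top views agree on these candidates:
- **Knobs:** the black bar at scene (300,233) / top (248,206) sits beside the black plate. The bar at scene (230,164) / top (410,231) belongs to the spare jack with the white box.
- **Plates:** the black plate on its stand is at scene (257,245) / top (252,160). The white look-alikes are at top (153,155), (225,277) and (398,304).
- **Other dark items:** the mouse at top (177,98) and the keyboard.

I choose the knob at top (248,206) and will check it in a close crop.

```bash
cat > h.py <<'E'
import numpy as np, cv2
from scipy.spatial.transform import Rotation as R
from station import vision
def K(n):
    m=vision.camera_model(n); f=210/np.tan(np.radians(m["fovy"])/2)
    return np.array([[f,0,m["cx"]],[0,f,m["cy"]],[0,0,1]]),np.array([m["k1"],0,0,0]),R.from_rotvec(m["rotation"]),m["position"]
def ray(n,uv):
    k,d,r,p=K(n); s=cv2.undistortPoints(np.array(uv,float).reshape(-1,1,2),k,d).reshape(-1,2)
    v=r.apply(np.c_[s,np.ones(len(s))]); return p,v/np.linalg.norm(v,axis=1)[:,None]
def plane(n,uv,z):
    p,v=ray(n,uv); return p+v*((z-p[2])/v[:,2])[:,None]
def tri(uvs,uvt):
    p,a=ray("scene",uvs); q,b=ray("top",uvt); out=[]
    for x,y in zip(a,b):
        s=np.linalg.lstsq(np.c_[x,-y],q-p,rcond=None)[0]; out.append(np.r_[(p+s[0]*x+q+s[1]*y)/2,np.linalg.norm(p+s[0]*x-q-s[1]*y)])
    return np.array(out)
def proj(n,X):
    k,d,r,p=K(n); return cv2.projectPoints(np.atleast_2d(X).astype(float),r.inv().as_rotvec(),-r.inv().apply(p),k,d)[0].reshape(-1,2)
E
python3 - <<'E'
import cv2,numpy as np
t=cv2.imread("pics/top0.png")[125:225,200:300]; s=cv2.imread("pics/scene0.png")[205:305,210:325]
a=cv2.resize(t,(400,400),interpolation=cv2.INTER_CUBIC); b=cv2.resize(s,(400,400*100//115),interpolation=cv2.INTER_CUBIC)
b=cv2.copyMakeBorder(b,0,400-b.shape[0],0,0,cv2.BORDER_CONSTANT)
cv2.imwrite("pics/crop1.png",np.hstack([a,b]))
for n,(x0,y0,x1,y1) in dict(top=(235,192,265,222),scene=(285,220,318,250)).items():
    g=cv2.imread(f"pics/{n}0.png")[y0:y1,x0:x1].max(2)
    print(n); print("\n".join(" ".join("%3d"%v for v in r) for r in g))
E
```

```text
top
105 103 105  49  46  45  49  50  59 148 147 144 148 146 147 146 145 141 144 146 144 143 147 143 137 101 104 107 109 109
105 102  55  48  44  48  49  51  83 147 146 145 147 147 144 147 145 142 143 144 143 144 146 144 109 100 105 108 110 110
108 106  50  46  47  46  48  49 109 146 145 144 146 147 144 145 143 141 145 144 142 144 146 150 101 100 106 107 107 107
107 108  52  50  47  46  47  47 125 146 144 145 146 145 145 145 141 142 146 146 143 144 146 167 115 105 108 107 107 107
104  58  49  48  48  47  48  46 147 146 143 145  83  61 111 111 142 142 146 145 145 145 145 151 112 107 108 109 106 107
105  50  47  48  47  48  48  51 153 147 143 112  31  27  40  39  84 143 146 144 143 144 145 157  91 102 103 107 107 107
105  48  48  49  47  49  49  53 160 146 144  50  27  28  28  29  51 144 147 145 143 145 142 148  92 102 100 102 107 106
107  49  46  47  46  47  48  58 147 145 144  26  28  27  26  28  27 145 146 145 143 147 143 137 103 102 102 104 108 108
105  51  48  46  47  47  46  84 146 145  92  27  27  28  30  30  26 114 147 144 144 147 146 119 105 105 103 103 107 108
 57  47  48  49 
[... 5769 characters left out ...]
 119 118 120 171 180 181 183 185 191 186
160 186 186 181 183 159 143 204 166 114 110 112 115 122 116 121 115 121 117 120 120 122 119 120 125 119 177 185 178 180 180 185 183
 90 163 182 190 187 159 127 125 182 138 115 117 116 113 116 119 118 121 120 124 115 125 124 122 119 116 176 188 179 183 178 181 183
 60 104 161 213 221 177 129 115 122 118 114 119 119 119 120 115 120 119 121 123 121 127 126 122 118 120 180 191 185 186 184 175 175
 53  62 128 225 246 195 130 115 112 119 118 116 118 125 121 124 128 120 124 123 119 124 121 114 114 135 178 185 187 189 182 180 177
 55  56  65 142 219 202 142 114 115 113 120 125 117 121 121 117 127 123 126 124 122 121 122 122 115 126 178 184 181 184 184 178 177
```

View pics/crop1.png

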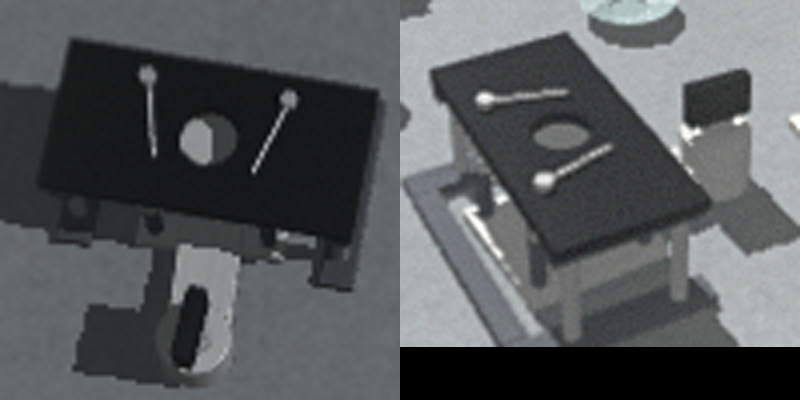

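The crop confirms it: the black bar knob on the grey arm, top (248,206), beside the black plate on its stand. Next I measure it.

Run:
```python
from h import *
np.set_printoptions(precision=4,suppress=True)
t=cv2.imread("pics/top0.png"); s=cv2.imread("pics/scene0.png")
def blob(im,x0,y0,x1,y1,th):
    m=np.zeros(im.shape[:2],np.uint8); big=cv2.resize(im[y0:y1,x0:x1].max(2),None,fx=8,fy=8,interpolation=cv2.INTER_LINEAR)
    n,l,st,c=cv2.connectedComponentsWithStats((big<th).astype(np.uint8)); i=1+np.argmax(st[1:,4])
    cs=max(cv2.findContours((l==i).astype(np.uint8),cv2.RETR_EXTERNAL,cv2.CHAIN_APPROX_NONE)[0],key=len)
    return (cs.reshape(-1,2)+.5)/8-.5+[x0,y0]
kt=blob(t,242,193,256,219,42); ks=blob(s,288,222,314,244,100)
print("scene quad",cv2.approxPolyDP(ks.astype(np.float32)[:,None],2.,True).reshape(-1,2).tolist(), cv2.minAreaRect(ks.astype(np.float32)))
# top view, cast on z=.095
w=plane("top",kt,.095)[:,:2]; c,sz,a=cv2.minAreaRect((w*1000).astype(np.float32)); print("knob rect mm",c,sz,a)
box=cv2.boxPoints((c,sz,a))/1000; print(box)
for z in (.059,.095): print(z,"->scene",proj("scene",np.c_[box,[z]*4]).tolist())
# plate (black) in both views
for n,im,r in (("top",t,(205,130,300,192)),("scene",s,(215,210,300,285))):
    p=blob(im,*r,42 if n=="top" else 95); q=cv2.approxPolyDP(cv2.convexHull(p.astype(np.float32)),4,True).reshape(-1,2); print(n,q.tolist()); print(plane(n,q,.102))
```

```text
scene quad [[309.1875, 225.1875], [291.6875, 228.9375], [291.8125, 239.8125], [298.0625, 241.5625], [309.0625, 236.9375]] ((300.9141540527344, 233.5205078125), (13.936306953430176, 21.59368324279785), 74.27525329589844)
knob rect mm (478.77117919921875, 215.42247009277344) (17.151611328125, 55.61280059814453) 83.19640350341797
[[0.4501 0.2102]
 [0.5054 0.2036]
 [0.5074 0.2206]
 [0.4522 0.2272]]
0.059 ->scene [[309.13481690248705, 233.08581673219362], [290.2759881551624, 238.49789207459906], [293.3047236599023, 242.14805340030816], [312.3381436669971, 236.5931063933708]]
0.095 ->scene [[309.75605127936143, 221.79747151151832], [290.53129052464305, 227.0844548504444], [293.6258565460608, 230.6605091434611], [313.0325078477922, 225.23089594018066]]
top [[217.6875, 135.0625], [293.4375, 147.8125], [287.1875, 184.9375], [280.4375, 189.1875], [214.0625, 181.0625], [208.5625, 169.4375]]
[[0.6745 0.32   0.102 ]
 [0.6573 0.105  0.102 ]
 [0.5482 0.1122 0.102 ]
 [0.5344 0.1294 0.102 ]
 [0.5396 0.3121 0.102 ]
 [0.5713 0.3317 0.102 ]]
scene [[257.0625, 214.1875], [299.4375, 261.6875], [299.4375, 269.1875], [246.9375, 284.4375], [220.8125, 259.1875], [218.5625, 225.0625]]
[[0.5529 0.1163 0.102 ]
 [0.568  0.3334 0.102 ]
 [0.5822 0.354  0.102 ]
 [0.7009 0.3355 0.102 ]
 [0.712  0.2332 0.102 ]
 [0.6598 0.1085 0.102 ]]
```

Run:
```python
from h import *
np.set_printoptions(precision=4,suppress=True)
t=cv2.imread("pics/top0.png"); s=cv2.imread("pics/scene0.png")
def blob(im,x0,y0,x1,y1,th):
    big=cv2.resize(im[y0:y1,x0:x1].max(2),None,fx=8,fy=8,interpolation=cv2.INTER_LINEAR)
    n,l,st,c=cv2.connectedComponentsWithStats((big<th).astype(np.uint8)); i=1+np.argmax(st[1:,4])
    cs=max(cv2.findContours((l==i).astype(np.uint8),cv2.RETR_EXTERNAL,cv2.CHAIN_APPROX_NONE)[0],key=len)
    return (cs.reshape(-1,2)+.5)/8-.5+[x0,y0]
for a,b in ((42,85),(45,100),(48,115)):
    kt=blob(t,242,193,256,219,a); ks=blob(s,288,222,314,244,b)
    M=lambda k:(lambda m:(m['m10']/m['m00'],m['m01']/m['m00']))(cv2.moments(cv2.convexHull(k.astype(np.float32))))
    ct,cs=M(kt),M(ks); r=tri([cs],[ct])[0]
    rt=cv2.minAreaRect((plane("top",kt,.086)[:,:2]*1000).astype(np.float32))
    print(ct,cs,"axis",r,"rect",rt)
x,y=r[:2]
# predicted box silhouettes for check, 52x14, yaw -6.8 deg
yaw=np.radians(-6.8);u=np.array([np.cos(yaw),np.sin(yaw)]);v=np.array([-u[1],u[0]])
P=np.array([[*(np.array([x,y])+i*.026*u+j*.007*v),z] for z in(.059,.095) for i in(-1,1) for j in(-1,1)])
for n,im,o,sz in(("top",t,(225,180),(50,50)),("scene",s,(275,210),(50,50))):
    c=cv2.resize(im[o[1]:o[1]+50,o[0]:o[0]+50],(400,400),interpolation=cv2.INTER_NEAREST)
    h=cv2.convexHull(proj(n,P).astype(np.float32)).reshape(-1,2); cv2.polylines(c,[((h-o+.5)*8).astype(int)],True,(0,255,0)); 
    g=c if n=="top" else np.hstack([g,c])
cv2.imwrite("pics/chk.png",g)
```

```text
(246.82734216121278, 206.59257140876318) (300.7328239802036, 233.13508213966466) axis [0.483  0.2173 0.076  0.0006] rect ((480.953125, 216.2730255126953), (17.2800235748291, 56.02918243408203), 83.1963882446289)
(246.81018471688358, 206.59132021714208) (300.7320205128992, 233.22368922625077) axis [0.4831 0.2174 0.0758 0.0006] rect ((480.9756774902344, 216.40191650390625), (17.67621612548828, 56.588687896728516), 82.79424285888672)
(246.7862451186872, 206.60985970339166) (300.9291886359879, 234.13047112230603) axis [0.4833 0.2179 0.0734 0.0014] rect ((480.88677978515625, 216.35183715820312), (17.89539909362793, 57.09477615356445), 82.97500610351562)
```

View pics/chk.png

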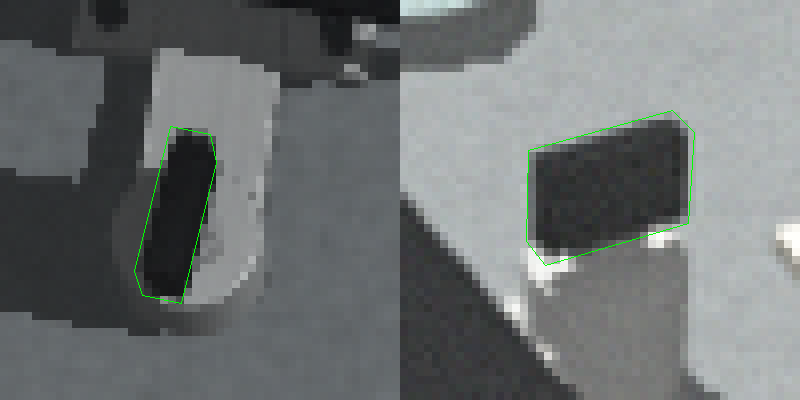

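The two-view fit puts the knob's axis at (0.483, 0.217) and the bar's mid-height at z 0.076, against 0.077 in the text. The predicted outline matches both views, with the bar yawed about -7°. Next I check reachability and take hold.

```bash
cat >> h.py <<'E'
AX=np.array([.483,.2175]); YAW=np.radians(-6.9)
def att(a): return (R.from_euler("z",a)*R.from_euler("x",np.pi)).as_rotvec()
def pos(z): return np.r_[AX,z]
E
python3 - <<'E'
from h import *
from station import manip,planner,ungrasp,gripper_close
np.set_printoptions(precision=3,suppress=True)
best=None
for o in (0,np.pi):
    q=[planner.ik(pos(.063),att(YAW+o-d)) for d in(0,.7,1.4)]
    print(o,[None if x is None else np.array(x) for x in q])
    if all(x is not None for x in q):
        m=max(abs(x[5]) for x in q)
        if best is None or m<best[0]: best=(m,o)
o=best[1]; print("use",o)
manip.move_pose(pos(.20),att(YAW+o))
manip.move_l(pos(.063),rate=.08)
f0=manip.sense(); print(f0["force"],f0["ft_torque"])
gripper_close(60); manip.dwell(.2)
s=manip.sense(); print(s["time_s"],s["gripper_width"],s["ee_pos"],s["force"],s["ft_torque"],s["q"])
open("o.txt","w").write(str(o))
for n in("scene","top"): cv2.imwrite(f"pics/{n}1.png",vision.capture(n))
a=cv2.imread("pics/top1.png")[130:270,180:320]; b=cv2.imread("pics/scene1.png")[150:310,210:370]
cv2.imwrite("pics/grip.png",np.hstack([cv2.resize(a,(400,400)),cv2.resize(b,(400,400))]))
E
```

```text
0 [array([ 0.803, -0.102, -0.363,  0.   , -1.311,  0.647]), array([ 0.803, -0.102, -0.363,  0.   , -1.311, -0.053]), array([ 0.803, -0.102, -0.363,  0.   , -1.311, -0.753])]
3.141592653589793 [array([ 0.803, -0.102, -0.363,  0.   , -1.311, -2.494]), None, array([ 0.803, -0.102, -0.363, -0.   , -1.311,  2.389])]
use 0
[-0.039  0.391 -1.636] [-0.022  0.01  -0.017]
4.625 0.013075288300532886 [0.483 0.218 0.063] [-0.702  5.875 -0.044] [ 1.654  0.102 -0.067] [ 0.804 -0.103 -0.362 -0.001 -1.31   0.647]
```

View pics/grip.png

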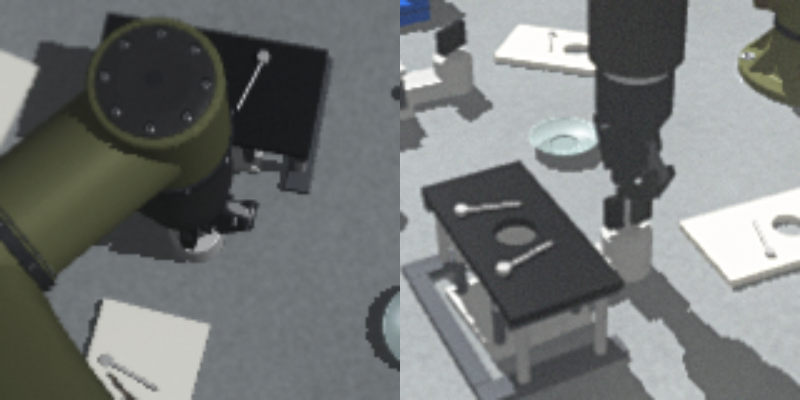

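The fingers hold the bar (width 13 mm) with the plate untouched. I now turn joint 6 clockwise in steps, tracking the plate's far edge at sub-pixel level along with the wrist moment.

```bash
cat >> h.py <<'E'
def edge(im):  # mean dark-edge row of the plate's far-left border, scene view
    g=im[205:245,224:253].max(2).astype(float); e=[]
    for c in g.T:
        b=np.median(c[:5]); k=np.argmin(np.abs(c-0)<0) if False else np.argmax(c<(b+50)/2)
        d=np.median(c[k+2:k+5]); w=c[k-3:k+3]; e.append(k-3+np.clip((w-d)/(b-d),0,1).sum())
    return np.mean(e)
E
python3 - <<'E'
from h import *
from station import manip
np.set_printoptions(precision=3,suppress=True)
a,b=proj("scene",[[.612,.11,.102],[.612,.11,.105]]); print("px for 3mm",b-a)
im=[vision.capture("scene") for _ in range(3)]; e0=[edge(i) for i in im]; print("e0",e0); e0=np.mean(e0)
open("e0.txt","w").write(str(e0))
q0=np.array(manip.sense()["q"]); np.save("q0.npy",q0)
for d in (.2,.4,.55,.62,.69):
    q=q0.copy(); q[5]-=d; manip.movej(q); manip.dwell(.1)
    i=vision.capture("scene"); s=manip.sense()
    print(d,round(s["time_s"],2),"lift px",round(e0-edge(i),3),"Mz",s["ft_torque"],"F",s["force"],"q6 turned",round(q0[5]-s["q"][5],3))
cv2.imwrite("pics/scene2.png",i)
E
```

```text
px for 3mm [-0.069 -0.97 ]
e0 [np.float64(14.48267754556066), np.float64(14.482443543445935), np.float64(14.485034660556723)]
0.2 5.33 lift px 0.004 Mz [ 1.501 -0.059 -0.029] F [ 0.781  4.692 -0.651] q6 turned 0.196
0.4 5.79 lift px -0.005 Mz [ 1.929 -0.326 -0.098] F [ 1.004  6.619 -2.068] q6 turned 0.396
0.55 6.21 lift px 0.007 Mz [ 2.311 -0.616 -0.107] F [ 2.47   7.875 -2.054] q6 turned 0.546
0.62 6.61 lift px -0.003 Mz [ 2.433 -0.759 -0.026] F [ 2.855  8.235 -2.545] q6 turned 0.616
0.69 7.01 lift px 0.012 Mz [ 2.52  -0.907 -0.079] F [ 3.205  8.294 -2.76 ] q6 turned 0.686
```

Run:
```python
from h import *
from station import manip
np.set_printoptions(precision=3,suppress=True)
q0=np.load("q0.npy"); e0=float(open("e0.txt").read())
for d in np.arange(.74,1.41,.05):
    q=q0.copy(); q[5]-=d; manip.movej(q); manip.dwell(.05)
    i=vision.capture("scene"); s=manip.sense(); l=e0-edge(i)
    print(round(d,2),round(s["time_s"],2),"lift px",round(l,3),"Mz",s["ft_torque"][2],"F",s["force"])
    if l>.6: break
cv2.imwrite("pics/scene3.png",i)
cv2.imwrite("pics/lift.png",np.hstack([cv2.resize(cv2.imread(p)[200:310,205:325],(390,358),interpolation=cv2.INTER_CUBIC) for p in("pics/scene1.png","pics/scene3.png")]))
```

```text
0.74 7.36 lift px 0.005 Mz -0.07000839233393007 F [ 3.121  9.61  -2.797]
0.79 7.71 lift px -0.002 Mz -0.1465625786353582 F [ 3.175  8.93  -4.186]
0.84 8.06 lift px 0.079 Mz -0.09219235946728334 F [ 4.77   8.741 -3.291]
0.89 8.41 lift px 0.354 Mz -0.020580391950789423 F [ 4.583  7.947 -4.411]
0.94 8.76 lift px 0.579 Mz -0.007069644036891259 F [ 5.972  9.035 -5.574]
0.99 9.11 lift px 0.835 Mz -0.03856371678631492 F [ 6.336  8.717 -4.629]
```

View pics/lift.png

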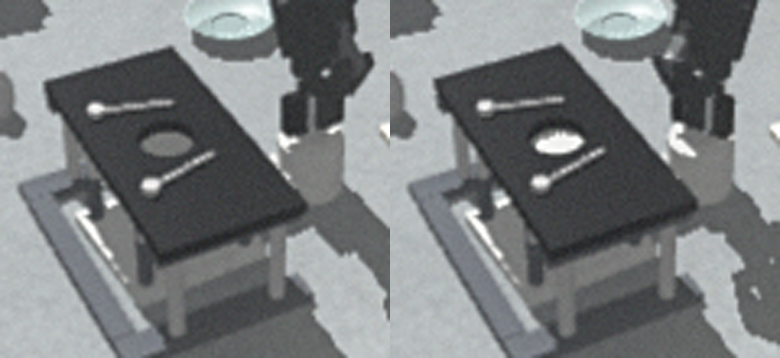

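The plate is up 0.835 px, about 2.6 mm, and the aluminium platform shows through its hole at scene crop (560,142). By my estimate the opening fingers clear the plate edge by about 19 mm, so I release and retreat straight up.

Run:
```python
from h import *
from station import manip,ungrasp
np.set_printoptions(precision=3,suppress=True)
e0=float(open("e0.txt").read())
ungrasp(); manip.dwell(.2); i=vision.capture("scene"); s=manip.sense(); print(s["time_s"],e0-edge(i),s["gripper_width"],s["force"])
manip.move_l(np.r_[s["ee_pos"][:2],.22],rate=.1); manip.dwell(.4)
i=vision.capture("scene"); s=manip.sense(); print(s["time_s"],e0-edge(i),s["force"],s["ee_pos"])
cv2.imwrite("pics/scene4.png",i); a=cv2.imread("pics/scene0.png")
cv2.imwrite("pics/end.png",np.hstack([cv2.resize(k[130:310,165:345],(400,400),interpolation=cv2.INTER_CUBIC) for k in(a,i)]))
d=lambda y0,y1,x0,x1:float(np.abs(a[y0:y1,x0:x1].astype(int)-i[y0:y1,x0:x1]).mean())
print("spare diff",d(155,200,172,215),"noise ref",d(300,380,100,180))
```

```text
10.05 0.8339945250145231 0.08532301689931936 [-0.083  0.38  -0.276]
12.2167 0.829708272154507 [-0.098 -0.201 -0.146] [0.483 0.218 0.22 ]
spare diff 8.84823428079242 noise ref 9.637291666666666
```

View pics/end.png

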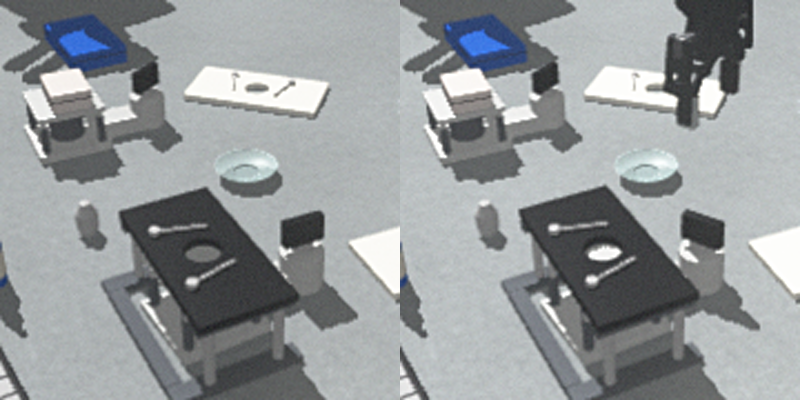

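The knob has turned and is free, the plate's lift has held, and the spare jack is unchanged.

```bash
python3 -c "
from station import workorder; print(workorder.finish_job())"
```

```text
the job is handed in; nothing more can be done
None
```

The plate now rests on the jack's platform, about 2.6 mm above its rails. I gripped only the jack's knob, turned it clockwise 0.99 rad, let go and backed the arm off straight up. I handed the job in at about 12 s on the robot's clock; no verdict was reported.

- **Finding the knob:** two camera views put its axis at (0.483, 0.217) m and the bar's mid-height at 76 mm, against 77 mm in the text. The job text's jack was the one beside the black plate.
- **Lift:** the plate's edge started to rise at about 0.84 rad and ended 0.83 px higher. It read the same before letting go, after letting go and after the arm had withdrawn. The rise per step agreed with 15 mm per radian.
- **Clear of everything:** the wrist force was about zero after release. By eye in the last picture the plate looks level and in place. The spare jack looks unchanged, and its picture differed from the start by no more than camera noise.
- **What didn't help:** the wrist moment about the vertical showed no clear contact signal, so I relied on the camera. About 10 N of sideways force built up while turning, from a grip slightly off-centre, and went away on release.
- **Not measured:** the contact force between platform and plate. I infer it from the lift.

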